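Check the sagging shelf for damp with a ball-probe moisture meter

TASK

Find out how damp the sagging shelf over the sink is: take the yellow moisture meter out of the blue cup and, for a reference, rest its ball on the centre of the green ring at the dry end, the meter square to the sloping board there and pressed only lightly, and keep it still for two seconds. Then do the same on the middle of the red cross in the damp patch at the other end, and finish while still holding the meter there, square to the board and lightly pressed. Leave everything else standing where it is.

Things in the scene. Friction and masses are not known exactly. Their poses are not given: they have to be found in the camera images.
- meter_grip (a point): Yellow moisture meter, 190 mm long, 170 g, standing ball down in the blue cup, leaning 15 degrees on its rim. Point: middle of the grip on the long axis, 140 mm from the ball's tip, 50 mm from the top end. z runs along the meter from ball to top, x across the handle's width (40 mm), y across its thickness (26 mm). The handle is a rounded box 70 to 190 mm from the tip.
- meter_tip (a point): Lowest point of the meter's steel ball (24 mm across), the point that touches the board; axes as the grip. The ball's sprung stem slides up to 8 mm into the handle along the meter: it starts to give at 2 N and takes 7 N at full travel (0.6 N per mm); beyond that it is rigid. About half way in is a right, light press.
- cup_mouth (a point): Blue plastic cup, 90 mm tall, 66 mm across the mouth, 60 mm at the foot, wall 3 mm, loose on the worktop at the left or the right in front of the shelf. The point is the centre of its mouth, z up.
- shelf: Painted wooden shelf straddling the sink, fixed, 520 mm long (its y), 160 mm deep (x), board 18 mm thick, on two end panels. Origin at worktop level under its middle, z up. The board sags: its top is 120 mm high at the ends, 93 mm over the middle 160 mm; the outer 130 mm at either end slope down towards the middle by 0.17 rad (10 degrees).
- ring (a point): Centre of the green pencil ring, 30 mm across with a dot in the middle, drawn on the sloping top of the shelf at its +y end (the dry end). z is the board's outward normal there, y runs along the board.
- cross (a point): Middle of the red pencil cross, lines 34 mm long, in a brownish damp stain about 75 mm across on the sloping top of the shelf at its -y end. z is the board's outward normal there, y runs along the board.
- cruet: Amber glass vinegar cruet with a red screw top, 54 mm across, 110 mm tall, loose in the middle of the shelf. Origin at the centre of its foot.
- jar: Small glass jar with a white lid, 48 mm across, 75 mm tall, loose in the middle of the shelf. Origin at the centre of its foot.
- plate: White melamine plate, 210 mm across, 22 mm tall, lying on the left drainer. Origin at the centre of its foot.
- colander: Aluminium colander, 190 mm across, 85 mm tall, with two loop handles, on the right drainer. Origin at the centre of its foot.
- mug: White mug, 78 mm across, 85 mm tall, on the worktop in front of the shelf on the side where the blue cup is not. Origin at the centre of its foot.
There are look-alikes about, which are no part of the job. Leave any white look-alike of the part that bears meter_grip alone.

How it is judged (in metres and radians):
On the way, in this order (a step that is already met when the one before it is completed fails the run):
1. the meter is out of the blue cup, in the gripper (distance between meter_tip and cup_mouth above 0.11 m and contact force between the fingers and meter above 1.5 N), for 0.1 s.
2. the ball rests still on the green ring, square to the board and lightly pressed, for a second (distance between meter_tip and ring below 0.009 m and angle between the z axis of meter_tip and the z axis of ring, either way round below 0.12 rad and contact force between meter and shelf between 1 and 9 N and contact force between the fingers and meter above 1.5 N and linear speed of meter below 0.02 m/s), for 1 s.
At the end, for the whole second after the job is handed in: The gripper holds the meter still, the tip of its ball within 9 mm of the middle of the red cross, its axis within 0.12 rad (7 degrees) of square to the board, pressing with 1 to 9 N; the cup stands upright, and the other loose things stand within 30 mm (cruet, jar) or 40 mm of where they were (distance between meter_tip and cross below 0.009 m and angle between the z axis of meter_tip and the z axis of cross, either way round below 0.12 rad and contact force between meter and shelf between 1 and 9 N and contact force between the fingers and meter above 1.5 N and linear speed of meter below 0.02 m/s and angle between each of cup_mouth, cruet, jar, colander, mug's own z axis and vertical below 0.3 rad and distance of each of cruet, jar from where it was at the start of the episode below 0.03 m and distance of each of plate, colander, mug from where it was at the start of the episode below 0.04 m and angle between plate's own z axis and vertical below 0.2 rad); the arm keeps its last pose, push and grip.
It fails at once if the meter's ball is driven hard into the board (over 20 N) (contact force between meter and shelf above 20 N).
It fails at once if the blue cup is knocked over or pushed more than 6 cm (angle between cup_mouth's own z axis and vertical above 0.7 rad or distance of cup_mouth from where it was at the start of the episode above 0.06 m).
It fails at once if the cruet or the jar is shifted more than 3 cm or tipped (distance of any of cruet, jar from where it was at the start of the episode above 0.03 m or angle between any of cruet, jar's own z axis and vertical above 0.3 rad).
It fails at once if the plate, colander or mug is shifted more than 4 cm or tipped (distance of any of plate, colander, mug from where it was at the start of the episode above 0.04 m or angle between plate's own z axis and vertical above 0.2 rad or angle between any of colander, mug's own z axis and vertical above 0.3 rad).
It also fails if it takes over 64 s, if anything falls off the work surface, if the arm or the gripper's body presses on something with over 40 N, if the wrist force passes 120 N, or if a joint passes its speed limit or range.

ROBOT

A 7-joint arm with a two-finger parallel gripper is mounted at the origin on the work surface. World frame = base frame: x ahead of the robot, y to its left, z up, the work surface at z = 0. Lengths are in mm, angles in rad, forces in N, time in s.
With the tool pointing down it reaches from about 400 to 900 mm from the base axis. Payload 5.6 kg.
Tool frame: the origin (TCP) lies midway between the tips of the shut fingers; the grasp point (between the pads) lies 19 mm behind it; z points along the fingers, y is the direction in which the jaws open and shut (so a half turn about z gives the same grasp; the last joint's range is limited). The gripper opens to 92 mm and grips with 3 to 60 N. Pads are 20 mm wide; open, the fingers measure 128 mm over their backs; the gripper's body (75 mm by 189 mm) begins 69 mm behind the grasp point.
Start: joints at [-1.312, 0.468, -0.012, 1.603, 0.006, 1.071, -0.056], TCP at [193.248, 620.617, 187.792] pointing down, gripper open.
Joint ranges: [-2.53, 2.53], [-0.31, 2.02], [-1.57, 1.55], [0.28, 2.44], [-1.29, 4.43], [0.15, 1.84], [-2.92, 2.92]. Speed limits (rad/s): [2.57, 2.57, 3.14, 3.14, 3.14, 3.14, 3.14].

INTERFACE

Orientations are given as a unit quaternion [w, x, y, z].
In Python, from cell import sensors, capture, calibration, robot gives the robot as it stands. The module is installed in compiled form; this text tells all that it offers.
- The arm moves only by the shell command python3 -m inch 'ROWS'. ROWS is text: rows parted by semicolons, each of 7 numbers parted by spaces: the shift along the tool's x, y, z in cm, then the turn, a rotation vector about the tool's x, y, z in rad, then the gripper's target within -1 to 1 (fully open at 1, half-way at 0, shut at -1). In form: dx dy dz ax ay az gripper; .... A call has 1 to 5 rows; each row is the pose to reach, as a shift and turn from the pose measured when the call began, along the tool's axes at that moment; what a row does not reach only later rows make up. A row lasts 1/12 s, in which the tool goes at most 41.7 mm and 7.16 degrees, less where a joint would pass 70% of its speed; a pose out of reach is approached as far as the arm can. A call with a gripper value outside its range is refused whole. The fingers move at their own pace and stop on an object; the grip force is fixed at half the most. Time passes only in rows, so rows that repeat a pose let the fingers close. It gives the time, the measured TCP pose, the force and the opening at its end, in the units of the state.
- sensors.observe(): the state, without advancing time (a new reading comes with each control period).
- capture(name): name is "scene" or "top" or "wrist"; returns the picture (400x640x3 uint8, blue, green, red); there is no depth.
- calibration(name): a dict with "vfov" (degrees; the focal length in pixels is half the picture's height over the tangent of half this angle, whatever the lens; pixels are square), "cx", "cy" (the principal point, pixels), "origin" and "rotation" of the camera in the world. Camera axes: x right, y down, z forward; pixel columns grow to the right and rows downward; lengths in mm; the calibration is good to about 2 mm. A picture is of the moment at which its call begins: read the wrist's pose just before it. calibration takes no time and is no camera call; for the wrist camera it gives the pose at the moment of the call.
- robot.finish_job(): hands the job in, once; it reports no verdict.
The state is a dict: "time_s": time; "joint_positions": joint angles; "dq": joint speeds; "joint_efforts": joint torques, N m; "position": TCP position; "tcp_rot": TCP orientation; "contact_force": force on the tool from outside, world axes, zero at the start; "ft_torque": the same for the moment, N m; "width": finger opening in mm.
Only numpy, scipy, OpenCV 4.12 (cv2) and the standard library are available. Lean on these libraries where they do the work, as an engineer would, in place of code of your own. Each camera call takes 0.05 s, during which the arm holds its last target. There are 200 camera calls.

## Working session

There is one attempt and no reset: what is moved stays moved. The work goes in short steps, Python scripts to look and compute and a shell command to move; the robot and the scene stay as the last step left them, time stands still between calls to the robot, and variables do not carry over. Pictures are saved under pics/ and viewed, about 8 in all and at most 12, crops included, and the job is handed in when it is done.

```bash
mkdir -p pics
python3 - <<'E'
from cell import sensors,capture,calibration
import cv2,numpy as np
np.set_printoptions(precision=4,suppress=True)
s=sensors.observe();print({k:np.array(v) for k,v in s.items()})
for n in("scene","top","wrist"):
    c=calibration(n);print(n,{k:np.array(v).tolist() if k!='rotation' else np.round(v,4).tolist() for k,v in c.items()})
    cv2.imwrite(f"pics/{n}0.png",capture(n))
E
```

```text
{'time_s': array(0.), 'joint_positions': array([-1.312 ,  0.4684, -0.0116,  1.6036,  0.0061,  1.0714, -0.0563]), 'dq': array([-0.0001,  0.0011, -0.    , -0.0002,  0.0004, -0.0003,  0.0009]), 'joint_efforts': array([  0.0001, -52.0572,  -0.0124, -24.375 ,  -0.0565,   0.0173,
         0.0002]), 'position': array([193.0925, 620.0024, 186.8513]), 'tcp_rot': array([-0.    ,  0.1503,  0.9886, -0.0009]), 'contact_force': array([ 0.0396, -0.1987,  0.1631]), 'ft_torque': array([ 0.0355, -0.0422, -0.0383]), 'width': array(92.2083)}
scene {'vfov': 54.151443914648105, 'cx': 321.6982026153595, 'cy': 200.5702901768999, 'origin': [1071.4195756225745, -229.43997800432362, 1060.479232120423], 'rotation': [-0.2426, 0.7926, 0.5315, -0.1743]}
top {'vfov': 51.28254600336854, 'cx': 321.3846786985196, 'cy': 201.8417876712766, 'origin': [271.7690168848311, 11.182282916712362, 1494.8586727818808], 'rotation': [0.0405, -0.6995, 0.7119, -0.0479]}
wrist {'vfov': 70.1176367228934, 'cx': 319.4125865241884, 'cy': 199.44002492584843, 'origin': [120.30354710384812, 641.6294132283107, 383.4864384291231], 'rotation': [0.1109, 0.7975, 0.5876, 0.0802]}
```

View pics/scene0.png

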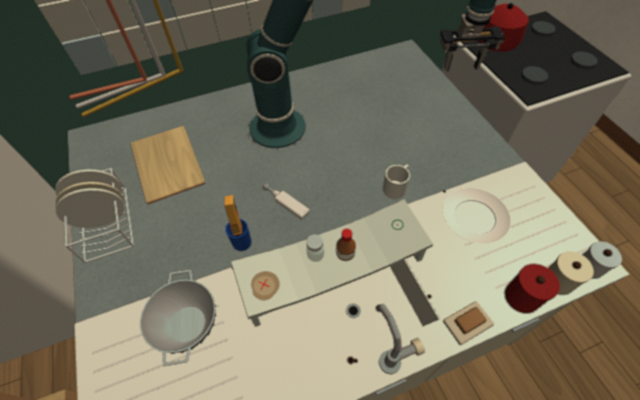

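View pics/top0.png

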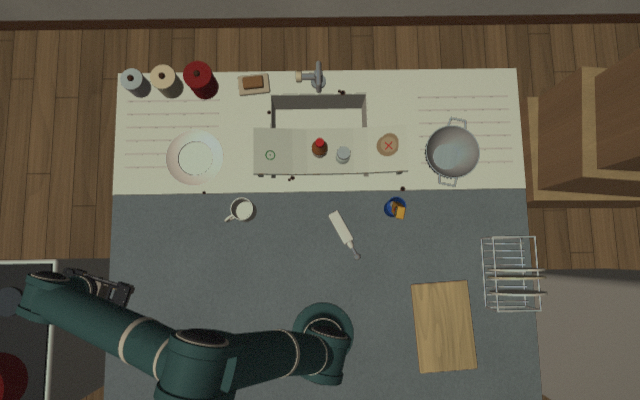

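The scene view shows the meter and cup at about (235,225), the cross at (265,285), the ring at (397,225), and a white decoy lying on the worktop. In the top view the cup is at (396,208), the ring at (270,155) and the cross at (388,145). Next I'll triangulate these.

```bash
cat > h.py <<'E'
import numpy as np,cv2
from scipy.spatial.transform import Rotation as R
np.set_printoptions(precision=3,suppress=True)
def rot(q): q=np.array(q); return R.from_quat([*q[1:],q[0]])
def ray(c,p):
    f=200/np.tan(np.radians(c['vfov']/2)); d=np.array([(p[0]-c['cx'])/f,(p[1]-c['cy'])/f,1.])
    d=rot(c['rotation']).apply(d); return np.array(c['origin']),d/np.linalg.norm(d)
def tri(c1,p1,c2,p2):
    o1,d1=ray(c1,p1);o2,d2=ray(c2,p2)
    t=np.linalg.lstsq(np.c_[d1,-d2],o2-o1,rcond=None)[0]
    a,b=o1+t[0]*d1,o2+t[1]*d2; return (a+b)/2,np.linalg.norm(a-b)
def plane(c,p,z):
    o,d=ray(c,p); return o+d*(z-o[2])/d[2]
def proj(c,P):
    f=200/np.tan(np.radians(c['vfov']/2)); v=rot(c['rotation']).inv().apply(np.array(P)-c['origin'])
    return np.array([c['cx']+f*v[0]/v[2],c['cy']+f*v[1]/v[2]])
def blob(im,lo,hi,box):
    x0,y0,x1,y1=box; m=cv2.inRange(cv2.cvtColor(im,cv2.COLOR_BGR2HSV),lo,hi); k=np.zeros_like(m);k[y0:y1,x0:x1]=m[y0:y1,x0:x1]
    return k
def cen(m):
    y,x=np.nonzero(m); return np.array([x.mean(),y.mean()]),len(x)
E
python3 - <<'E'
from h import *
from cell import calibration
S=cv2.imread('pics/scene0.png');T=cv2.imread('pics/top0.png');cs=calibration('scene');ct=calibration('top')
boxes={'cross':((0,140,100),(10,255,255),(245,270,285,300),(372,130,402,160)),
'cap':((0,150,80),(10,255,255),(335,225,360,240),(308,135,330,150)),
'ring':((40,60,30),(95,255,255),(385,212,410,235),(260,146,280,164)),
'cup':((100,120,30),(130,255,255),(215,215,260,255),(375,190,415,225)),
'meter':((10,120,90),(30,255,255),(215,190,250,240),(375,190,415,225))}
for n,(lo,hi,b1,b2) in boxes.items():
    m1,m2=blob(S,lo,hi,b1),blob(T,lo,hi,b2)
    (p1,n1),(p2,n2)=cen(m1),cen(m2)
    print(n,p1,n1,p2,n2,*tri(cs,p1,ct,p2))
a=cv2.resize(S[185:310,215:300],None,fx=4,fy=4,interpolation=cv2.INTER_CUBIC);a=cv2.copyMakeBorder(a,0,0,0,0,0)
b=cv2.resize(T[120:225,360:430],None,fx=5,fy=5,interpolation=cv2.INTER_CUBIC)
H=max(len(a),len(b));z=np.zeros((H,a.shape[1]+b.shape[1],3),np.uint8);z[:len(a),:a.shape[1]]=a;z[:len(b),a.shape[1]:]=b
cv2.imwrite('pics/c1.png',z)
E
```

```text
cross [263.656 283.781] 32 [387.7  145.15] 20 [ 637.372 -235.075  108.371] 0.14606209959156688
cap [346.583 233.774] 84 [318.857 142.698] 63 [626.824   0.977 192.471] 0.4485732494766469
ring [397.128 223.769] 39 [269.455 154.591] 22 [610.174 168.211 110.615] 0.4849112126675302
cup [239.619 237.555] 357 [392.324 205.095] 148 [ 438.443 -257.032   40.081] 3.6987947154286127
meter [232.024 211.951] 329 [398.427 210.664] 131 [ 409.112 -255.405  137.461] 2.568068391572719
```

View pics/c1.png

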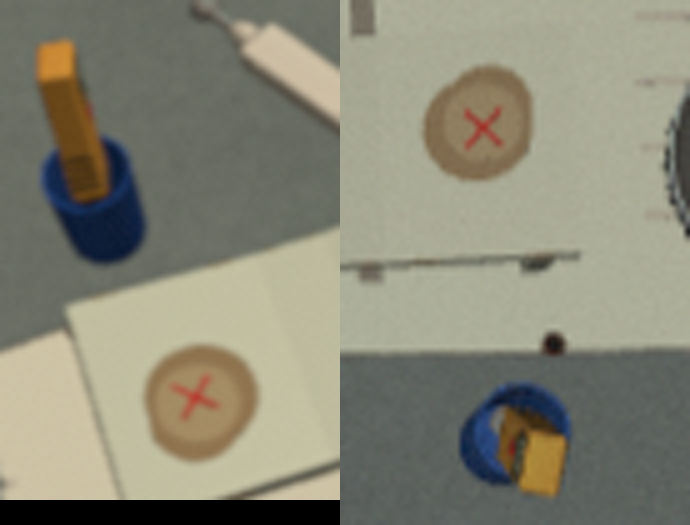

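The crop shows the meter's top face, light yellow, centred at about T(400.4,212.4). Its long side (40 mm) runs roughly along image vertical. The cup mouth is at about T(395.2,206.8).

```bash
cat >> h.py <<'E'
def rows_to(pos,Rm,s):
    "shift cm / turn rad in current tool axes to reach TCP pos (mm), rotation matrix Rm"
    R0=rot(s['tcp_rot']); return R0.inv().apply(np.array(pos)-s['position'])/10, (R0.inv()*R.from_matrix(Rm)).as_rotvec()
E
python3 - <<'E'
from h import *
from cell import calibration,sensors
S=cv2.imread('pics/scene0.png');T=cv2.imread('pics/top0.png');cs=calibration('scene');ct=calibration('top')
for im,b,v in((S,(220,190,245,240),170),(T,(385,195,412,225),170)):
    h=cv2.cvtColor(im,cv2.COLOR_BGR2HSV); 
    m=blob(im,(10,110,60),(32,255,255),b); vals=h[...,2][m>0]; print(np.percentile(vals,[5,25,50,75,95]))
    th=cv2.threshold(vals.reshape(-1,1),0,255,cv2.THRESH_OTSU)[0]
    mm=m&((h[...,2]>th)*255).astype(np.uint8)
    n,l,st,c=cv2.connectedComponentsWithStats(mm); i=1+st[1:,4].argmax(); cnt=cv2.findContours((l==i).astype(np.uint8),0,1)[0][0]
    print(th,c[i],st[i],cv2.minAreaRect(cnt))
    if im is S: ps=c[i]
    else: pt=c[i]; box=cv2.boxPoints(cv2.minAreaRect(cnt))
top,e=tri(cs,ps,ct,pt);print('top',top,e)
print('box',[plane(ct,p,185) for p in box])
for z in (90,): print('mouth',plane(ct,(395.2,206.8),90))
# cup foot/mouth ellipse in top
m=blob(T,(100,100,25),(130,255,255),(375,190,415,225))|blob(T,(10,110,60),(32,255,255),(375,190,415,225))
y,x=np.nonzero(m);print('cup ext',x.min(),x.max(),y.min(),y.max())
print('shelf edge',[plane(ct,p,115) for p in((253,173),(408,171))])
E
```

```text
[ 76.    98.   106.   128.   201.85]
144.0 [228.28  199.707] [224 195  10  10  82] ((228.5, 199.5), (9.0, 9.0), 90.0)
[ 66. 105. 143. 168. 170.]
128.0 [400.102 212.261] [396 206   9  13  88] ((400.1351318359375, 212.18919372558594), (7.233555316925049, 11.836727142333984), 9.462322235107422)
top [ 399.106 -252.523  183.329] 0.4344191036505975
box [array([ 382.748, -237.454,  185.   ]), array([ 419.752, -245.135,  185.   ]), array([ 415.572, -267.631,  185.   ]), array([ 378.59 , -259.872,  185.   ])]
mouth [ 427.054 -255.61    90.   ]
cup ext 384 405 197 218
shelf edge [array([546.795, 223.357, 115.   ]), array([ 545.113, -299.048,  115.   ])]
```

Top centre is at (399,-252.5,183) and the mouth is near (427,-256), so the meter leans towards the base, which fits the sizes. The ring and cross heights (110.6 and 108.4) fit the slope too. I'll swing over at height.

```bash
python3 -m inch '-10.3 -6.2 -10 0 0 0 1;-10.3 -6.2 -10 0 0 0 1;-10.3 -6.2 -10 0 0 0 1;-10.3 -6.2 -10 0 0 0 1;-10.3 -6.2 -10 0 0 0 1' | tail -3
python3 -m inch '-14.1 -8.2 -6 0 0 0 1;-14.1 -8.2 -6 0 0 0 1;-14.1 -8.2 -6 0 0 0 1;-14.1 -8.2 -6 0 0 0 1;-14.1 -8.2 -6 0 0 0 1' | tail -3
```

```text
tcp_rot: [0.002, 0.154, 0.988, 0.002]
contact_force: [1.9, 0.0, 1.1]
width: 92.2
tcp_rot: [0.004, 0.158, 0.987, 0.003]
contact_force: [0.1, -0.1, -0.8]
width: 91.9
```

```bash
python3 -m inch '-11.4 -13.2 0 0 0 0 1;-11.4 -13.2 0 0 0 0 1;-11.4 -13.2 0 0 0 0 1;-11.4 -13.2 0 0 0 0 1;-11.4 -13.2 0 0 0 0 1' | tail -6
python3 -m inch '-5.3 -17.2 0 0 0 0 1;-5.3 -17.2 0 0 0 0 1;-5.3 -17.2 0 0 0 0 1;-5.3 -17.2 0 0 0 0 1;-5.3 -17.2 0 0 0 0 1' 
python3 -m inch '-5.3 -17.2 0 0 0 0 1;-5.3 -17.2 0 0 0 0 1;-5.3 -17.2 0 0 0 0 1;-5.3 -17.2 0 0 0 0 1;-5.3 -17.2 0 0 0 0 1'
cat > go.py <<'E'
# print the move to meter-aligned pose: back = distance behind grasp
from h import *
from cell import sensors
def meterR(a,w):
    z=-a/np.linalg.norm(a); y=np.cross(z,-w); y/=np.linalg.norm(y); x=np.cross(y,z); return np.c_[x,y,z]
if __name__=='__main__':
    s=sensors.observe(); a=np.array([-.253,.052,.966]); top=np.array([399.1,-252.5,183.3])
    Rm=meterR(a,np.array([.979,-.204,.25])); print(Rm)
    for back in(150,0):
        print(back,*rows_to(top-(69-back)*a,Rm,s))
    print(s['position'],s['tcp_rot'],s['joint_positions'])
E
python3 go.py
```

```text
time_s: 1.4
position: [462.6, 235.4, 354.1]
tcp_rot: [0.005, 0.162, 0.987, 0.002]
contact_force: [0.6, -0.9, -0.8]
width: 92.1
time_s: 1.82
position: [457.4, 50.5, 353.5]
tcp_rot: [0.005, 0.165, 0.986, 0.002]
contact_force: [0.3, -0.3, 0.5]
width: 91.7
time_s: 2.23
position: [450.5, -134.5, 353.1]
tcp_rot: [0.005, 0.168, 0.986, 0.001]
contact_force: [-0.2, -0.4, 0.1]
width: 92.1
[[-0.946  0.204  0.253]
 [ 0.197  0.979 -0.052]
 [-0.258  0.001 -0.966]]
150 [  3.116 -13.151   9.077] [-0.015 -0.251 -0.131]
0 [ -0.584 -12.687  23.605] [-0.015 -0.251 -0.131]
[ 450.534 -134.495  353.102] [0.005 0.168 0.986 0.001] [-0.393 -0.021  0.615  1.838  0.01   1.311  1.453]
```

```bash
python3 -m inch '3.1 -13.1 9 -.015 -.25 -.13 1;3.1 -13.1 9 -.015 -.25 -.13 1;3.1 -13.1 9 -.015 -.25 -.13 1;3.1 -13.1 9 -.015 -.25 -.13 1;3.1 -13.1 9 -.015 -.25 -.13 1'
python3 - <<'E'
from cell import *
from h import *
import json
c=calibration('wrist');im=capture('wrist');cv2.imwrite('pics/w1.png',im)
json.dump({k:np.array(v).tolist() for k,v in c.items()},open('w1.json','w'))
cv2.imwrite('pics/top1.png',capture('top'));cv2.imwrite('pics/scene1.png',capture('scene'))
s=sensors.observe();print(s['position'],s['tcp_rot'])
E
```

```text
time_s: 2.65
position: [372.8, -250.9, 258.4]
tcp_rot: [0.127, 0.107, 0.986, -0.012]
contact_force: [-0.3, 0.6, -0.7]
width: 91.7
[ 379.499 -247.27   262.568] [ 0.129  0.102  0.986 -0.013]
```

View pics/w1.png

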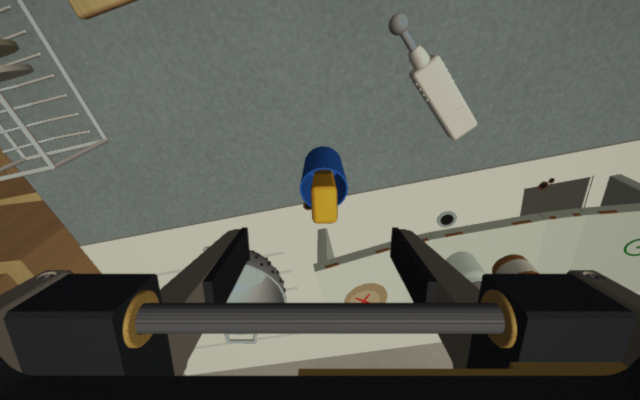

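The wrist view shows the meter from above in its cup. The top face is at about (325,207), centred between the fingers (columns 230–410) and with its thickness along the jaws. Now I'll refine with rays.

Run:
```python
from h import *
import json
from cell import calibration
c=json.load(open('w1.json'));im=cv2.imread('pics/w1.png');cs=calibration('scene');ct=calibration('top')
m=blob(im,(10,110,60),(32,255,255),(300,160,350,230));v=cv2.cvtColor(im,cv2.COLOR_BGR2HSV)[...,2]
th=cv2.threshold(v[m>0].reshape(-1,1),0,255,cv2.THRESH_OTSU)[0];t=(m>0)&(v>th)
print(cen(m),th,cen(t)); 
for y in range(165,225,5):
    x=np.nonzero(m[y])[0]; xt=np.nonzero(t[y])[0]; print(y,x.min() if len(x) else 0,x.max() if len(x) else 0,(xt.min(),xt.max()) if len(xt) else '')
cnt=cv2.findContours(t.astype(np.uint8),0,1)[0];cnt=max(cnt,key=cv2.contourArea);rc=cv2.minAreaRect(cnt);print(rc,[plane(c,p,183.3) for p in cv2.boxPoints(rc)])
p=rc[0];print(tri(c,p,cs,(228.3,199.7)),tri(c,p,ct,(400.1,212.2)),'at183',plane(c,p,183.3))
b=blob(im,(100,100,25),(130,255,255),(290,135,360,230))|m
cnt=max(cv2.findContours(b,0,1)[0],key=cv2.contourArea).reshape(-1,2)
for y in range(146,216,5): 
    x=np.nonzero(b[y])[0];print(y,x.min(),x.max(),end=' | ')
for M in((427,-256,90),(433,-257,90)): 
    q=[proj(c,np.array(M)+[33*np.cos(a),33*np.sin(a),0]) for a in np.arange(0,6.28,.785)];print(M,np.array(q).min(0),np.array(q).max(0))
# predicted outline of meter for model axis
a=np.array([-.253,.052,.966])
print('grip',proj(c,np.array([399.1,-252.5,183.3])-50*a),'top',proj(c,[399.1,-252.5,183.3]),'low110',proj(c,np.array([399.1,-252.5,183.3])-110*a))
```

```text
(array([323.725, 198.318]), 1193) 132.0 (array([324.615, 204.156]), 854)
165 0 0 
170 0 0 
175 314 332 
180 313 334 
185 312 335 
190 311 336 (np.int64(313), np.int64(336))
195 311 336 (np.int64(313), np.int64(336))
200 312 336 (np.int64(313), np.int64(336))
205 304 336 (np.int64(313), np.int64(336))
210 312 336 (np.int64(313), np.int64(336))
215 313 336 (np.int64(314), np.int64(336))
220 313 335 (np.int64(313), np.int64(335))
((324.5, 204.5), (37.0, 23.0), 90.0) [array([ 376.731, -259.409,  183.3  ]), array([ 381.526, -237.532,  183.3  ]), array([ 424.669, -245.595,  183.3  ]), array([ 419.478, -269.216,  183.3  ])]
(array([ 399.493, -252.48 ,  183.779]), np.float64(0.47283581974362865)) (array([ 399.184, -252.611,  184.259]), np.float64(0.1137992553285299)) at183 [ 399.777 -252.768  183.3  ]
146 322 322 | 151 311 335 | 156 307 339 | 161 305 340 | 166 304 342 | 171 303 343 | 176 302 344 | 181 301 346 | 186 300 347 | 191 300 347 | 196 302 345 | 201 304 341 | 206 304 336 | 211 312 336 | (427, -256, 90) [301.114 163.415] [349.293 206.136]
(433, -257, 90) [301.477 167.762] [349.275 209.803]
grip [323.876 192.018] top [324.624 203.892] low110 [323.221 181.606]
```

All three views agree within 1 mm: top at (399.4,-252.6,184), axis as modelled. Now I'll compute the approach.

```bash
sed -i 's/399.1,-252.5,183.3/399.4,-252.6,183.9/' go.py; python3 go.py
```

```text
[[-0.946  0.204  0.253]
 [ 0.197  0.979 -0.052]
 [-0.258  0.001 -0.966]]
150 [ 0.045 -0.122  0.032] [ 0.    -0.001 -0.001]
0 [ 0.032 -0.127 15.031] [ 0.    -0.001 -0.001]
[ 379.499 -247.27   262.568] [ 0.129  0.102  0.986 -0.013] [-0.313 -0.226  0.793  2.187  0.115  0.866  1.789]
```

```bash
python3 -m inch '0 -.1 4 0 0 0 1;0 -.1 8 0 0 0 1;0 -.1 11 0 0 0 1;0 -.1 13 0 0 0 1;0 -.1 14 0 0 0 1'; python3 -m inch '0 0 0.5 0 0 0 1;0 0 0.5 0 0 0 1'; python3 go.py
```

```text
time_s: 3.22
position: [415.6, -253.3, 124.2]
tcp_rot: [0.127, 0.099, 0.987, -0.013]
contact_force: [-0.9, 0.6, 0.2]
width: 91.7
time_s: 3.38
position: [417.8, -251.5, 117.6]
tcp_rot: [0.124, 0.097, 0.987, -0.013]
contact_force: [-0.8, 0.6, 0.2]
width: 91.6
[[-0.946  0.204  0.253]
 [ 0.197  0.979 -0.052]
 [-0.258  0.001 -0.966]]
150 [  0.167  -0.478 -14.968] [-0.    -0.01   0.009]
0 [ 0.013 -0.474  0.03 ] [-0.    -0.01   0.009]
[ 417.835 -251.547  117.563] [ 0.124  0.097  0.987 -0.013] [-0.283  0.23   0.927  2.286 -0.561  0.549  2.443]
```

```bash
python3 -m inch '0 -.47 0 0 -.01 .01 1;0 -.47 0 0 -.01 .01 1;0 -.47 0 0 -.01 .01 1'; python3 -m inch '0 0 0 0 0 0 -1;0 0 0 0 0 0 -1;0 0 0 0 0 0 -1;0 0 0 0 0 0 -1;0 0 0 0 0 0 -1';python3 -m inch '0 0 0 0 0 0 -1;0 0 0 0 0 0 -1;0 0 0 0 0 0 -1;0 0 0 0 0 0 -1;0 0 0 0 0 0 -1'; python3 go.py
```

```text
time_s: 3.63
position: [417.6, -256.1, 118.2]
tcp_rot: [0.13, 0.102, 0.986, -0.013]
contact_force: [-0.2, -0.2, -0.3]
width: 91.9
time_s: 4.05
position: [417.7, -256.1, 118.5]
tcp_rot: [0.131, 0.102, 0.986, -0.013]
contact_force: [-0.7, -0.8, -0.2]
width: 60.7
time_s: 4.47
position: [417.7, -256.1, 118.4]
tcp_rot: [0.13, 0.102, 0.986, -0.013]
contact_force: [-0.3, 1.2, -0.3]
width: 27.2
[[-0.946  0.204  0.253]
 [ 0.197  0.979 -0.052]
 [-0.258  0.001 -0.966]]
150 [  0.083  -0.021 -14.906] [ 0.     0.002 -0.   ]
0 [ 0.109 -0.025  0.093] [ 0.     0.002 -0.   ]
[ 417.698 -256.104  118.431] [ 0.13   0.102  0.986 -0.013] [-0.267  0.227  0.924  2.289 -0.58   0.542  2.463]
```

```bash
python3 -m inch '0 0 0 0 0 0 -1;0 0 0 0 0 0 -1;0 0 0 0 0 0 -1;0 0 0 0 0 0 -1'; python3 -m inch '0 0 -2 0 0 0 -1;0 0 -4 0 0 0 -1;0 0 -6 0 0 0 -1;0 0 -8 0 0 0 -1;0 0 -9 0 0 0 -1';python3 -m inch '0 0 -2 0 0 0 -1;0 0 -4 0 0 0 -1;0 0 -6 0 0 0 -1;0 0 -8 0 0 0 -1;0 0 -9 0 0 0 -1'
python3 - <<'E'
from cell import *
from h import *
import json
C={}
for n in('wrist','scene','top'):
    C[n]={k:np.array(v).tolist() for k,v in calibration(n).items()};cv2.imwrite(f'pics/{n}2.png',capture(n))
json.dump(C,open('c2.json','w'));s=sensors.observe();print(s['position'],s['tcp_rot'],s['contact_force'],s['width'],s['joint_positions'])
E
```

```text
time_s: 4.8
position: [417.8, -256.0, 118.4]
tcp_rot: [0.13, 0.102, 0.986, -0.013]
contact_force: [0.5, 0.1, -1.2]
width: 26.3
time_s: 5.22
position: [394.6, -251.8, 206.7]
tcp_rot: [0.131, 0.102, 0.986, -0.013]
contact_force: [-0.3, -0.7, -1.7]
width: 26.0
time_s: 5.63
position: [371.4, -247.3, 295.5]
tcp_rot: [0.133, 0.102, 0.986, -0.012]
contact_force: [0.4, -0.2, -2.3]
width: 26.0
[ 371.046 -247.615  293.507] [ 0.132  0.103  0.986 -0.013] [ 0.51   0.266 -1.997] 25.8645566172162 [-0.3   -0.29   0.75   2.153  0.16   0.949  1.741]
```

View pics/wrist2.png

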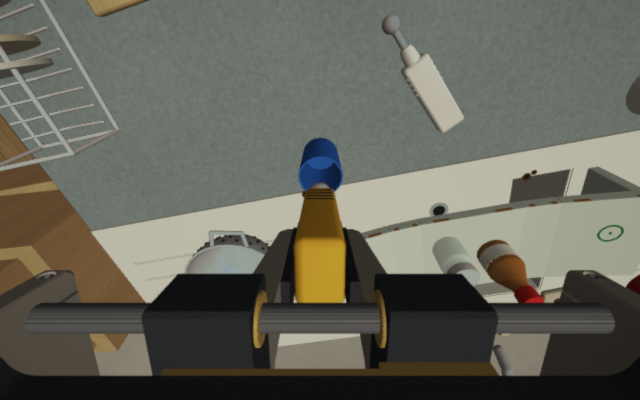

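The meter is held cleanly: fingers at 26 mm on its thickness, cup upright. Next I'll work out the hover above the ring.

```bash
cat > tgt.py <<'E'
import sys
from h import *
from cell import sensors
TIP=np.array([1.1,-.2,122.])
P={'ring':np.array([610.2,168.2,110.6]),'cross':np.array([637.4,-235.1,108.4])}
N={'ring':np.array([0,-.1692,.9856]),'cross':np.array([0,.1692,.9856])}
def Rt(n,yaw=-.2):
    z=-N[n]; y=np.array([-np.sin(yaw),np.cos(yaw),0]); x=np.cross(y,z);x/=np.linalg.norm(x); return np.c_[x,np.cross(z,x),z]
if __name__=='__main__':
    n=sys.argv[1];s=sensors.observe();Rm=Rt(n)
    for h in map(float,sys.argv[2:]):
        pos=P[n]+N[n]*h-Rm@TIP; print(h,pos,*rows_to(pos,Rm,s))
    print('tip',s['position']+rot(s['tcp_rot']).apply(TIP),'TCP',s['position'],'F',s['contact_force'],'zaxis.n',np.arccos(-rot(s['tcp_rot']).as_matrix()[:,2]@N[n]),s['time_s'])
E
python3 -m inch '-1 0 -2 0 .05 0 -1;-1 0 -4 0 .1 0 -1;-1 0 -6 0 .15 0 -1;-1 0 -8 0 .2 0 -1;-1 0 -8 0 .25 0 -1'; python3 tgt.py ring 120 30
```

```text
time_s: 6.2
position: [360.6, -246.2, 375.4]
tcp_rot: [0.008, 0.104, 0.995, 0.0]
contact_force: [1.2, 0.4, -1.2]
width: 25.9
120.0 [611.318 127.228 349.111] [-16.779  41.706   2.999] [-0.164  0.051 -0.004]
30.0 [611.318 142.456 260.407] [-16.318  43.177  11.866] [-0.164  0.051 -0.004]
tip [ 361.537 -246.331  253.42 ] TCP [ 360.627 -246.203  375.421] F [ 1.202  0.379 -1.232] zaxis.n 0.17201345906926094 6.2
```

```bash
python3 -m inch '-1 2 0 0 0 0 -1;-2.5 5.5 0 0 0 0 -1;-4 9 0 0 0 0 -1;-5 12 0 0 0 0 -1;-6 15 0 0 0 0 -1';python3 -m inch '-1.2 3 0 0 0 0 -1;-2.5 6 0 0 0 0 -1;-4 9 0 0 0 0 -1;-5 12 0 0 0 0 -1;-6 14.5 0 0 0 0 -1'; python3 tgt.py ring 120 30
```

```text
time_s: 6.62
position: [450.6, -110.1, 374.9]
tcp_rot: [0.007, 0.104, 0.995, -0.0]
contact_force: [0.8, -0.3, -2.3]
width: 25.3
time_s: 7.03
position: [539.7, 21.7, 373.7]
tcp_rot: [0.006, 0.103, 0.995, -0.001]
contact_force: [0.3, -0.4, -1.9]
width: 26.3
120.0 [611.318 127.228 349.111] [-4.82  11.798  2.499] [-0.168  0.046 -0.003]
30.0 [611.318 142.456 260.407] [-4.408 13.298 11.363] [-0.168  0.046 -0.003]
tip [539.899  21.327 251.682] TCP [539.697  21.714 373.686] F [ 0.321 -0.423 -1.923] zaxis.n 0.17366119526071883 7.0333
```

```bash
python3 -m inch '-1.2 3 .5 -.05 .01 0 -1;-2.5 6 1 -.1 .02 0 -1;-4 9 1.5 -.17 .04 0 -1;-4.8 11.5 2.5 -.17 .046 0 -1;-4.8 11.8 2.5 -.17 .046 0 -1'; python3 tgt.py ring 30
```

```text
time_s: 7.45
position: [611.4, 131.2, 343.5]
tcp_rot: [-0.012, 0.101, 0.991, 0.084]
contact_force: [-0.5, 2.1, -2.6]
width: 25.7
30.0 [611.318 142.456 260.407] [-0.109 -0.283  8.382] [-0.001 -0.006 -0.   ]
tip [609.453 151.894 223.301] TCP [611.361 131.204 343.524] F [-0.51   2.144 -2.576] zaxis.n 0.0024589963888304775 7.45
```

```bash
python3 -m inch '-.1 -.28 2 0 0 0 -1;-.1 -.28 4 0 0 0 -1;-.1 -.28 6 0 0 0 -1;-.1 -.28 7.5 0 0 0 -1;-.1 -.28 8.4 0 0 0 -1';python3 -m inch '0 0 0 0 0 0 -1;0 0 0 0 0 0 -1;0 0 0 0 0 0 -1'; python3 tgt.py ring 30 10 0
python3 - <<'E'
from cell import *
from h import *
import json
C={}
I={}
for n in('wrist','scene','top'):
    C[n]={k:np.array(v).tolist() for k,v in calibration(n).items()};I[n]=capture(n);cv2.imwrite(f'pics/{n}3.png',I[n])
json.dump(C,open('c3.json','w'))
print(proj(C['scene'],[610,168,111]),proj(C['wrist'],[610,168,111]))
a=cv2.resize(I['scene'][150:260,360:440],None,fx=5,fy=5,interpolation=cv2.INTER_CUBIC)
z=np.zeros((550,800,3),np.uint8);z[:,:400]=a;w=cv2.resize(I['wrist'][130:330,220:420],(400,400));z[:400,400:]=w;cv2.imwrite('pics/c3.png',z)
E
```

```text
time_s: 7.87
position: [609.5, 142.3, 256.7]
tcp_rot: [-0.014, 0.101, 0.991, 0.083]
contact_force: [0.6, -0.6, -1.7]
width: 26.1
time_s: 8.12
position: [609.8, 142.0, 257.1]
tcp_rot: [-0.014, 0.101, 0.991, 0.082]
contact_force: [-0.1, 0.0, -0.3]
width: 25.7
30.0 [611.318 142.456 260.407] [-0.127  0.123 -0.317] [-0.005 -0.01  -0.001]
10.0 [611.318 145.84  240.695] [-0.146  0.133  1.683] [-0.005 -0.01  -0.001]
0.0 [611.318 147.532 230.839] [-0.155  0.138  2.683] [-0.005 -0.01  -0.001]
tip [607.412 162.349 136.855] TCP [609.795 142.044 257.135] F [-0.112  0.047 -0.304] zaxis.n 0.00897301935637553 8.1167
[397.138 223.665] [322.054 184.195]
```

View pics/c3.png

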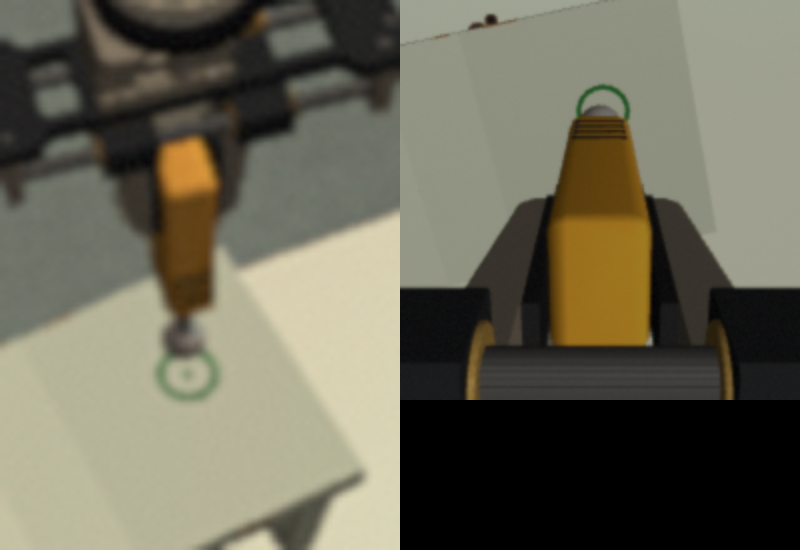

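Both views show the ball right above the ring. In the wrist view the ring centre is at (321.5,185) against a predicted (322,184). In the scene view the ball is at about (396.8,217.4).

Run:
```python
from h import *
import json
C=json.load(open('c3.json'))
b=np.array([607.4,160.3,148.7]);print('scene pred',proj(C['scene'],b),'wrist pred',proj(C['wrist'],b))
im=cv2.imread('pics/wrist3.png');m=blob(im,(40,70,30),(95,255,255),(300,165,345,200));y,x=np.nonzero(m);print(x.min(),x.max(),y.min(),y.max())
cn=np.c_[x,y].astype(np.float32);e=cv2.fitEllipse(cn);print(e,tri(C['wrist'],e[0],C['scene'],(397.13,223.77)))
t=im[160:190,300:345];g=cv2.cvtColor(im,cv2.COLOR_BGR2HSV)
for yy in range(180,189):print(yy,g[yy,308:336,1].tolist())
```

```text
scene pred [396.117 216.684] wrist pred [320.622 189.451]
308 334 172 189
((321.0322570800781, 185.04034423828125), (24.05801010131836, 24.598180770874023), 90.67138671875) (array([610.707, 166.851, 112.133]), np.float64(0.9899710724275166))
180 [35, 93, 169, 103, 45, 30, 28, 28, 28, 28, 28, 28, 28, 28, 28, 28, 30, 28, 28, 28, 30, 28, 35, 95, 166, 88, 33, 30]
181 [36, 108, 153, 75, 34, 30, 30, 28, 28, 29, 27, 29, 29, 27, 27, 28, 28, 28, 28, 28, 30, 30, 33, 66, 147, 127, 60, 31]
182 [53, 124, 111, 47, 30, 32, 30, 31, 31, 30, 31, 29, 28, 30, 32, 30, 29, 29, 30, 30, 30, 32, 30, 38, 106, 141, 69, 32]
183 [73, 153, 88, 33, 30, 31, 29, 30, 29, 32, 29, 28, 32, 30, 30, 29, 27, 30, 31, 30, 28, 28, 30, 33, 76, 142, 79, 33]
184 [95, 157, 84, 33, 32, 29, 29, 30, 28, 32, 27, 29, 27, 29, 26, 26, 28, 30, 28, 29, 30, 30, 30, 35, 71, 147, 93, 35]
185 [98, 159, 86, 35, 31, 30, 33, 32, 28, 29, 27, 28, 28, 24, 24, 19, 17, 24, 28, 27, 29, 30, 30, 33, 59, 133, 106, 44]
186 [94, 165, 96, 36, 31, 33, 29, 32, 29, 30, 28, 25, 20, 17, 14, 16, 16, 19, 19, 28, 27, 29, 29, 35, 73, 153, 91, 33]
187 [77, 148, 138, 60, 69, 57, 52, 51, 44, 42, 40, 32, 27, 24, 22, 17, 19, 19, 22, 29, 39, 34, 33, 35, 95, 162, 84, 33]
188 [79, 154, 200, 203, 196, 191, 183, 183, 176, 166, 162, 159, 155, 157, 156, 151, 151, 154, 152, 160, 154, 110, 63, 43, 106, 150, 80, 33]
```

```bash
python3 -m inch '-.15 .1 .5 0 -.01 0 -1;-.15 .13 1 -.005 -.01 0 -1;-.15 .13 1.4 -.005 -.01 0 -1;-.15 .13 1.7 -.005 -.01 0 -1;-.15 .13 1.8 -.005 -.01 0 -1';python3 -m inch '0 0 0 0 0 0 -1;0 0 0 0 0 0 -1'; python3 tgt.py ring 0
```

```text
time_s: 8.68
position: [611.2, 146.2, 239.3]
tcp_rot: [-0.009, 0.101, 0.991, 0.085]
contact_force: [-0.5, 0.1, -2.5]
width: 26.0
time_s: 8.85
position: [611.1, 146.2, 239.0]
tcp_rot: [-0.009, 0.101, 0.991, 0.085]
contact_force: [-0.0, -0.2, -1.6]
width: 25.8
0.0 [611.318 147.532 230.839] [-0.025  0.003  0.83 ] [ 0.    -0.    -0.001]
tip [609.933 166.843 118.789] TCP [611.07  146.151 239.021] F [-0.015 -0.168 -1.622] zaxis.n nan 8.85tgt.py:13: RuntimeWarning: invalid value encountered in arccos
  print('tip',s['position']+rot(s['tcp_rot']).apply(TIP),'TCP',s['position'],'F',s['contact_force'],'zaxis.n',np.arccos(-rot(s['tcp_rot']).as_matrix()[:,2]@N[n]),s['time_s'])
```

```bash
python3 -m inch '0 0 .3 0 0 0 -1;0 0 .6 0 0 0 -1;0 0 .7 0 0 0 -1;0 0 .7 0 0 0 -1';python3 -m inch '0 0 .2 0 0 0 -1;0 0 .2 0 0 0 -1;0 0 .2 0 0 0 -1';python3 -m inch '0 0 .2 0 0 0 -1;0 0 .2 0 0 0 -1;0 0 .2 0 0 0 -1';  python3 tgt.py ring 0 2>&-
```

```text
time_s: 9.18
position: [610.8, 147.4, 231.6]
tcp_rot: [-0.009, 0.101, 0.991, 0.084]
contact_force: [0.1, 0.7, -1.7]
width: 26.3
time_s: 9.43
position: [610.7, 147.8, 229.5]
tcp_rot: [-0.009, 0.101, 0.991, 0.084]
contact_force: [0.6, -0.3, -2.4]
width: 25.9
time_s: 9.68
position: [610.7, 148.1, 227.5]
tcp_rot: [-0.009, 0.101, 0.991, 0.084]
contact_force: [-0.3, -0.7, -1.5]
width: 25.9
0.0 [611.318 147.532 230.839] [-0.061  0.01  -0.339] [-0.    -0.001 -0.001]
tip [609.435 168.802 107.273] TCP [610.701 148.132 227.507] F [-0.335 -0.727 -1.545] zaxis.n nan 9.6833
```

```bash
python3 -m inch '0 0 .15 0 0 0 -1;0 0 .15 0 0 0 -1;0 0 .15 0 0 0 -1'|sed -n '2p;4p';python3 -m inch '0 0 .15 0 0 0 -1;0 0 .15 0 0 0 -1;0 0 .15 0 0 0 -1'|sed -n '2p;4p'
python3 - <<'E'
from cell import *
from h import *
I=capture('scene');J=capture('wrist');cv2.imwrite('pics/s4.png',I)
z=np.zeros((500,800,3),np.uint8);z[:480,:400]=cv2.resize(I[170:242,365:425],(400,480),interpolation=cv2.INTER_CUBIC);z[:400,400:]=cv2.resize(J[130:330,220:420],(400,400));cv2.imwrite('pics/c4.png',z)
for i in range(3): print(sensors.observe()['contact_force']);capture('top')
E
```

```text
position: [610.9, 148.3, 226.4]
contact_force: [-1.1, -0.1, 1.5]
position: [610.9, 148.5, 225.1]
contact_force: [-1.6, -1.5, 1.3]
[-0.256 -0.592  0.958]
[-0.959 -0.1    2.162]
[-0.403 -1.31   1.293]
```

View pics/c4.png

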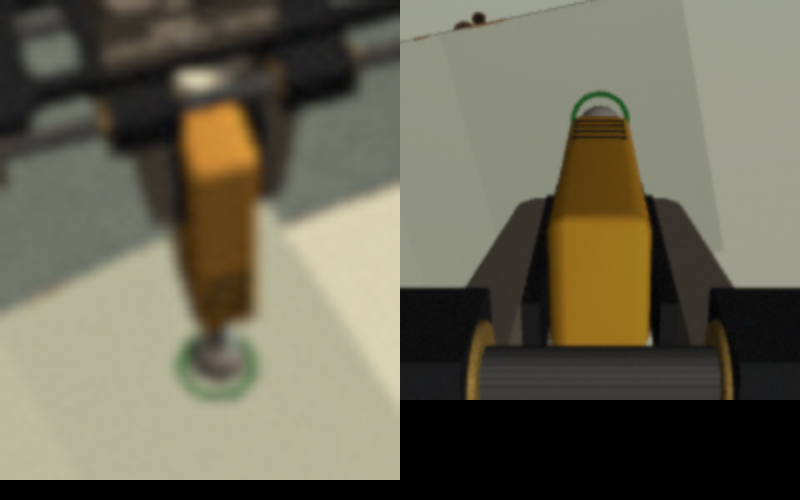

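Run:
```python
from h import *
from cell import *
cw,cs=calibration('wrist'),calibration('scene');s=sensors.observe();W=capture('wrist');R0=rot(s['tcp_rot'])
r=np.array([610.2,168.2,110.6]);n=np.array([0,-.169,.9856])
print('ring->ball scene px',proj(cs,r),proj(cs,r+12*n), 'x sens',proj(cs,r+[10,0,0])-proj(cs,r),'y sens',proj(cs,r+[0,10,0])-proj(cs,r))
print('wrist sens',proj(cw,r+[10,0,0])-proj(cw,r),proj(cw,r+[0,10,0])-proj(cw,r))
for zc in(106,110,106.5): # ball centre in tool axis, compressed
  for off in(-3,0,1.1,4):
    b=s['position']+R0.apply([off,-.2,zc]); 
    v=np.random.default_rng(0).normal(size=(4000,3));v/=np.linalg.norm(v,axis=1)[:,None]
    q=np.array([proj(cw,b+12*u) for u in v[:1500]]);print(zc,off,b,'top row',q[:,1].min(),'col',(q[:,0].min()+q[:,0].max())/2,'scene',proj(cs,b))
g=cv2.cvtColor(W,cv2.COLOR_BGR2HSV);print('ring',proj(cw,r))
m=blob(W,(40,70,30),(95,255,255),(300,160,345,200));y,x=np.nonzero(m);print(cv2.fitEllipse(np.c_[x,y].astype(np.float32)))
for yy in range(179,189):print(yy,g[yy,308:336,1].tolist())
S=capture('scene')[215:232,388:408];
print(cv2.cvtColor(S,cv2.COLOR_BGR2GRAY))
```

```text
ring->ball scene px [397.215 223.772] [397.164 221.809] x sens [1.697 2.807] y sens [ 3.138 -1.162]
wrist sens [1.761 8.377] [ 8.522 -2.056]
106 -3 [613.757 165.708 120.415] top row 183.08695554833068 col 320.73535751385634 scene [397.522 223.241]
106 0 [610.819 166.306 120.519] top row 180.4030789166604 col 320.74111988432446 scene [397.216 222.325]
106 1.1 [609.742 166.525 120.558] top row 179.41548065494027 col 320.7432402964499 scene [397.105 221.99 ]
106 4 [606.902 167.104 120.659] top row 176.80272903157527 col 320.7488499933677 scene [396.81  221.108]
110 -3 [613.755 166.385 116.472] top row 182.30980033995414 col 320.72239883594483 scene [397.538 223.894]
110 0 [610.817 166.984 116.577] top row 179.65668029547172 col 320.7280573790422 scene [397.234 222.98 ]
110 1.1 [609.74  167.203 116.615] top row 178.6804420672953 col 320.7301394946139 scene [397.122 222.645]
110 4 [606.9   167.781 116.717] top row 176.0962861805371 col 320.7356476403022 scene [396.828 221.765]
106.5 -3 [613.757 165.792 119.922] top row 182.9887651805601 col 320.7337202077541 scene [397.524 223.323]
106.5 
[... 2411 characters left out ...]
 169 177
  178 177]
 [178 177 167 137 112  97  80  73  80  93 103 110 113 114 115 142 168 176
  178 178]
 [178 177 169 143 121 114  95  77  73  76  84  91 106 115 117 140 167 175
  178 178]
 [178 178 172 153 132 128 125 111  98  88  89 105 121 124 122 143 168 176
  178 177]
 [177 178 176 166 143 133 138 143 135 126 123 133 137 130 136 158 173 177
  179 178]
 [177 178 179 175 161 140 135 141 139 138 133 130 127 138 156 170 177 178
  177 178]
 [177 177 178 178 174 162 149 138 132 131 131 131 136 154 171 178 179 178
  177 177]
 [177 178 177 178 177 175 170 164 159 158 159 162 165 173 175 178 177 177
  177 176]
 [178 177 177 177 177 178 176 177 177 176 176 177 178 177 177 177 178 177
  179 179]]
```

Contact shows as fz going from -1.7 to +1.4, about 3 N. Both views put the ball within about 2 mm of the ring centre. I'll press slightly more and hold.

```bash
python3 -m inch '0 0 .15 0 0 0 -1;0 0 .15 0 0 0 -1;0 0 .15 0 0 0 -1'
cat > hold.py <<'E'
import sys
from h import *
from cell import *
F=[];P=[]
for i in range(int(sys.argv[1])): capture('top');s=sensors.observe();F.append(s['contact_force']);P.append(s['position'])
F=np.array(F);P=np.array(P);print('F mean',F.mean(0),'std',F.std(0),'P',P[0],P[-1],P.std(0),s['time_s'])
E
python3 hold.py 46;python3 tgt.py ring 0 2>&-
```

```text
time_s: 10.78
position: [611.0, 148.8, 223.5]
tcp_rot: [-0.009, 0.101, 0.991, 0.085]
contact_force: [-1.4, -1.2, 2.4]
width: 25.7
F mean [-0.738 -0.815  2.515] std [0.566 0.496 0.666] P [610.96  148.754 223.594] [610.927 148.845 223.526] [0.015 0.021 0.025] 13.0833
0.0 [611.318 147.532 230.839] [-0.039  0.002 -0.743] [ 0.    -0.001 -0.001]
tip [609.736 169.538 103.294] TCP [610.927 148.845 223.526] F [ 0.011 -0.834  2.9  ] zaxis.n nan 13.0833
```

Held for 2.3 s at about 4.2 N (2.5 plus 1.7 weight), motion under 0.1 mm. Lifting off and crossing over.

```bash
sed -i 's/TIP=.*/TIP=np.array([-.5,-.2,119.5])/' tgt.py
python3 -m inch '0 0 -1 0 0 0 -1;0 0 -3 0 0 0 -1;0 0 -6 0 0 0 -1;0 0 -9 0 0 0 -1;0 0 -12 0 0 0 -1'
python3 -m inch '0 0 -1 .05 0 0 -1;0 0 -2 .1 0 0 -1;0 0 -3 .17 0 0 -1;0 0 -3 .17 0 0 -1;0 0 -3 .17 0 0 -1'; python3 tgt.py cross 120 30 2>&-
```

```text
time_s: 13.5
position: [610.4, 128.3, 342.8]
tcp_rot: [-0.01, 0.101, 0.991, 0.084]
contact_force: [1.0, -0.5, -2.4]
width: 25.6
time_s: 13.92
position: [610.4, 124.8, 371.8]
tcp_rot: [-0.018, 0.099, 0.995, 0.0]
contact_force: [0.4, 0.3, -2.1]
width: 25.6
120.0 [ 636.951 -194.284  344.401] [ -8.987 -30.753   2.499] [ 0.164 -0.07   0.008]
30.0 [ 636.951 -209.512  255.697] [ -9.611 -32.221  11.357] [ 0.164 -0.07   0.008]
tip [606.469 125.047 252.393] TCP [610.37  124.798 371.83 ] F [ 0.371  0.311 -2.091] zaxis.n 0.17818978176264302 13.9167
```

```bash
python3 -m inch '-.8 -3 0 0 0 0 -1;-1.6 -6 0 0 0 0 -1;-2.5 -9 0 0 0 0 -1;-3.5 -12 0 0 0 0 -1;-4 -14 0 0 0 0 -1'
python3 -m inch '-.8 -3 0 0 0 0 -1;-1.6 -6 0 0 0 0 -1;-2.5 -9 0 .05 -.03 0 -1;-3.5 -12 0 .1 -.05 0 -1;-4.5 -15 .5 .16 -.07 0 -1';python3 -m inch '0 0 0 0 0 0 -1;0 0 0 0 0 0 -1'; python3 tgt.py cross 120 30 2>&-
```

```text
time_s: 14.33
position: [621.1, -25.5, 369.8]
tcp_rot: [-0.019, 0.102, 0.995, 0.0]
contact_force: [0.5, 0.0, -2.1]
width: 26.1
time_s: 14.75
position: [633.5, -185.5, 363.9]
tcp_rot: [0.009, 0.102, 0.991, -0.083]
contact_force: [0.0, 0.2, -2.2]
width: 25.8
time_s: 14.92
position: [631.7, -187.5, 362.6]
tcp_rot: [0.007, 0.104, 0.991, -0.083]
contact_force: [-0.1, -0.5, -1.2]
width: 26.0
120.0 [ 636.951 -194.284  344.401] [-0.599 -0.25   1.907] [ 0.003 -0.003 -0.006]
30.0 [ 636.951 -209.512  255.697] [-0.629 -0.28  10.907] [ 0.003 -0.003 -0.006]
tip [ 631.8   -207.538  244.803] TCP [ 631.657 -187.498  362.612] F [-0.062 -0.496 -1.188] zaxis.n nan 14.9167
```

```bash
python3 -m inch '-.3 -.28 2.5 0 0 0 -1;-.6 -.28 5 0 0 0 -1;-.63 -.28 8 0 0 0 -1;-.63 -.28 10 0 0 0 -1;-.63 -.28 10.9 0 0 0 -1';python3 -m inch '0 0 0 0 0 0 -1;0 0 0 0 0 0 -1'; python3 tgt.py cross 30 10 2>&-
python3 - <<'E'
from cell import *
from h import *
c=calibration('wrist');cs=calibration('scene');J=capture('wrist');I=capture('scene')
cv2.imwrite('pics/w5.png',J);P=np.array([637.4,-235.1,108.4])
s=sensors.observe();b=s['position']+rot(s['tcp_rot']).apply([-.5,-.2,107.5])
print('pred cross w',proj(c,P),'s',proj(cs,P),'ball',proj(c,b),proj(cs,b))
m=blob(J,(0,120,80),(8,255,255),(290,150,350,220))|blob(J,(172,120,80),(180,255,255),(290,150,350,220));y,x=np.nonzero(m);print('red w',len(x),x.min(),x.max(),y.min(),y.max(),x.mean(),y.mean())
z=np.zeros((500,800,3),np.uint8);z[:480,:400]=cv2.resize(I[230:302,230:290],(400,480),interpolation=cv2.INTER_CUBIC);z[:400,400:]=cv2.resize(J[130:230,270:370],(400,400),interpolation=cv2.INTER_CUBIC);cv2.imwrite('pics/c5.png',z)
E
```

```text
time_s: 15.33
position: [635.0, -208.2, 252.0]
tcp_rot: [0.005, 0.104, 0.991, -0.081]
contact_force: [-0.4, 0.1, -1.5]
width: 25.9
time_s: 15.5
position: [634.8, -207.3, 251.8]
tcp_rot: [0.004, 0.104, 0.991, -0.081]
contact_force: [-0.0, 0.3, -2.9]
width: 25.9
30.0 [ 636.951 -209.512  255.697] [-0.262 -0.227 -0.354] [ 0.007 -0.01  -0.005]
10.0 [ 636.951 -212.896  235.985] [-0.283 -0.24   1.646] [ 0.007 -0.01  -0.005]
tip [ 634.257 -226.856  133.883] TCP [ 634.821 -207.35   251.78 ] F [-0.034  0.3   -2.867] zaxis.n 0.01043742776072245 15.5
pred cross w [317.869 187.138] s [263.677 283.787] ball [320.078 193.283] [264.94  275.724]
red w 41 305 324 177 185 314.5121951219512 181.4390243902439
```

View pics/c5.png

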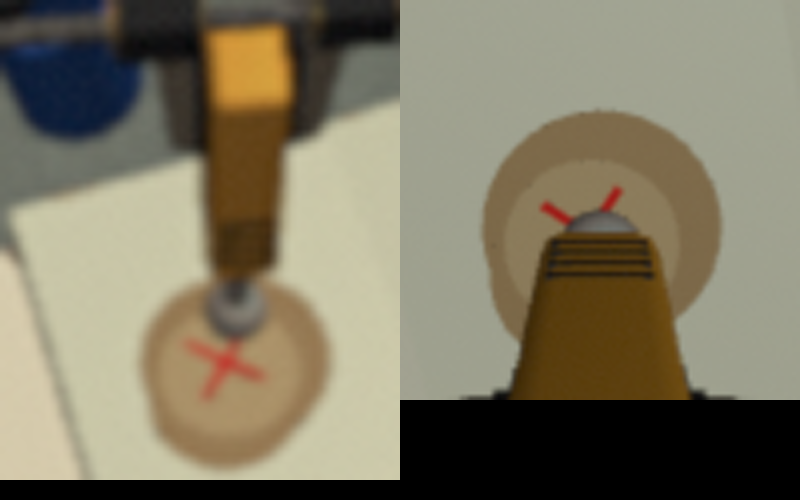

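The cross's visible arms intersect at wrist (317.3,187.5) against a predicted (317.9,187.1). The ball's top edge is at (320,183) against a predicted (320.1,182.9). Both match, so I'll descend.

```bash
python3 -m inch '-.1 -.1 .5 .007 -.01 0 -1;-.28 -.24 1 .007 -.01 -.005 -1;-.28 -.24 1.4 .007 -.01 -.005 -1;-.28 -.24 1.6 .007 -.01 -.005 -1;-.28 -.24 1.6 .007 -.01 -.005 -1';python3 -m inch '0 0 0 0 0 0 -1;0 0 0 0 0 0 -1'; python3 tgt.py cross 0 2>&-
```

```text
time_s: 16.02
position: [637.7, -213.3, 237.5]
tcp_rot: [0.01, 0.101, 0.991, -0.085]
contact_force: [0.1, 0.5, -2.7]
width: 25.9
time_s: 16.18
position: [637.7, -213.4, 237.4]
tcp_rot: [0.01, 0.101, 0.991, -0.085]
contact_force: [-0.8, 0.6, -2.5]
width: 25.7
0.0 [ 636.951 -214.588  226.129] [0.088 0.054 1.134] [-0.001  0.002 -0.   ]
tip [ 638.35  -234.012  119.729] TCP [ 637.677 -213.352  237.429] F [-0.763  0.605 -2.54 ] zaxis.n nan 16.1833
```

```bash
python3 -m inch '.08 .05 .3 0 0 0 -1;.08 .05 .6 0 0 0 -1;.08 .05 .8 0 0 0 -1;.08 .05 .8 0 0 0 -1'|sed -n '2p;4p';for i in 1; do python3 hold.py 8;done; python3 -m inch '0 0 .2 0 0 0 -1;0 0 .2 0 0 0 -1;0 0 .2 0 0 0 -1'|sed -n '2p;4p';python3 hold.py 8;python3 -m inch '0 0 .2 0 0 0 -1;0 0 .2 0 0 0 -1;0 0 .2 0 0 0 -1'|sed -n '2p;4p'; python3 hold.py 8
```

```text
position: [636.6, -214.0, 228.7]
contact_force: [-0.6, 0.2, -2.9]
F mean [ 0.194 -0.014 -1.857] std [0.412 0.246 0.627] P [ 636.815 -214.059  229.049] [ 637.079 -214.077  229.556] [0.103 0.017 0.18 ] 16.9167
position: [637.0, -214.4, 227.4]
contact_force: [0.2, 0.1, -2.0]
F mean [-0.052  0.025 -1.869] std [0.227 0.65  0.431] P [ 637.05  -214.392  227.525] [ 637.085 -214.417  227.601] [0.017 0.013 0.036] 17.5667
position: [637.4, -214.8, 226.0]
contact_force: [0.1, 0.3, 0.9]
F mean [0.38  0.509 0.48 ] std [0.414 0.216 0.59 ] P [ 637.426 -214.757  226.037] [ 637.369 -214.767  225.828] [0.022 0.016 0.075] 18.2167
```

```bash
python3 -m inch '0 0 .15 0 0 0 -1;0 0 .15 0 0 0 -1;0 0 .15 0 0 0 -1'|sed -n '2p;4p';python3 -m inch '0 0 .18 0 0 0 -1;0 0 .18 0 0 0 -1;0 0 .18 0 0 0 -1'|sed -n '2p;4p'; python3 hold.py 44;python3 tgt.py cross 0 2>&-
python3 - <<'E'
from cell import *
from h import *
c=calibration('wrist');cs=calibration('scene');J=capture('wrist');I=capture('scene')
P=np.array([637.4,-235.1,108.4]);n=np.array([0,.169,.9856]);print('cross',proj(cs,P),'ball expected',proj(cs,P+12*n),proj(c,P+12*n))
z=np.zeros((500,800,3),np.uint8);z[:480,:400]=cv2.resize(I[240:312,230:290],(400,480),interpolation=cv2.INTER_CUBIC);z[:400,400:]=cv2.resize(J[130:230,270:370],(400,400),interpolation=cv2.INTER_CUBIC);cv2.imwrite('pics/c6.png',z);cv2.imwrite('pics/s6.png',I)
E
```

```text
position: [637.4, -215.1, 224.4]
contact_force: [-0.3, 0.7, 2.2]
position: [637.5, -215.3, 222.7]
contact_force: [-0.3, 0.2, 2.4]
F mean [-0.031  0.793  2.514] std [0.493 0.445 0.437] P [ 637.486 -215.349  222.743] [ 637.43  -215.336  222.627] [0.018 0.018 0.036] 20.9167
0.0 [ 636.951 -214.588  226.129] [ 0.049  0.004 -0.358] [-0.001  0.003 -0.   ]
tip [ 638.22  -236.017  104.932] TCP [ 637.43  -215.336  222.627] F [0.307 1.085 2.993] zaxis.n nan 20.9167
cross [263.677 283.787] ball expected [263.787 281.68 ] [320.757 191.616]
```

View pics/c6.png

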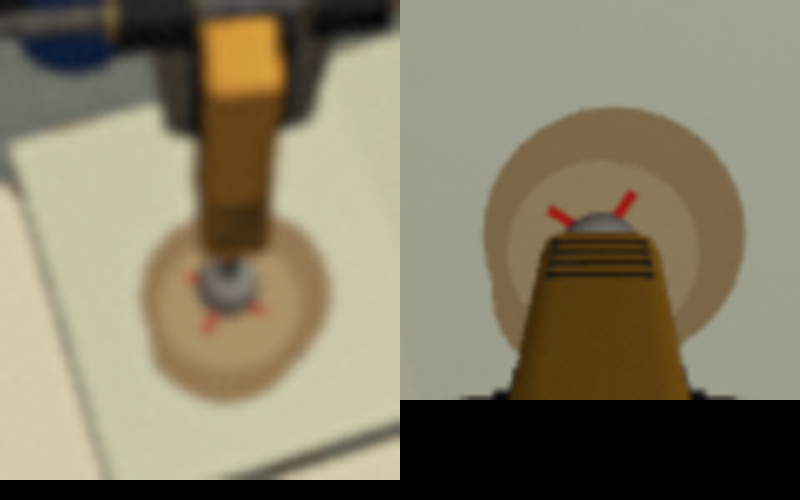

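View pics/s6.png

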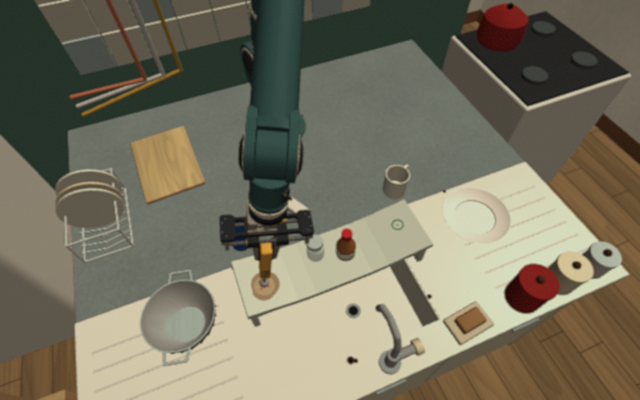

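The ball sits on the cross: scene view (264.4,282.7) against an expected (263.8,281.7), so within about 3 mm. Everything else stands where it was, so I'm handing in.

```bash
python3 -c "
from cell import robot,sensors
print(robot.finish_job());s=sensors.observe();print(s['time_s'],s['contact_force'],s['position'])"
```

```text
the job is handed in; nothing more can be done
None
the job is handed in; nothing more can be done
```

I took the meter out of the blue cup, rested its ball on the green ring for over 2 s, then moved it to the red cross. I handed the job in while still holding it there, at about 21 s of the 64 s allowed. No verdict was reported.

| Check | Green ring | Red cross |
|---|---|---|
| Press, after allowing for the meter's weight | about 4.2 N | about 4.3 N |
| Steady hold | 2.3 s | over 2 s before hand-in |
| Movement of the arm while held | under 0.1 mm | about 0.1 mm |
| Ball's distance from the mark, from the cameras | about 2 mm | about 3 mm |
| Gripper's angle off the assumed square direction | under 0.01 rad | under 0.01 rad |

- **Other things in the scene:** in the last scene picture the cruet, jar, mug, plate and colander stood where they started. The cup was largely hidden behind the gripper by then; it was upright when last seen clearly, after the meter came out.
- **One disagreement:** the board was met about 3 mm lower than my first estimate of the tip's position. I corrected the tip offset before going to the cross, and found contact there by force.
- **Not measured directly:** the meter's own tilt in the fingers. The ball's position suggests it was about 0.02 rad or less.

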